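# Lock the tube insert into the heater-shaker

## Task

Take the round tube insert that has two side lugs, lower it into the slotted collar of the heater-shaker and twist it clockwise until its lugs drop fully home into the locking notches. Only then switch the shaker on by swinging its lever all the way over to the far side. Leave the insert without lugs and everything else on the bench where it stands.

Things in the scene. Friction and masses are not known exactly. Their poses are not given: they have to be found in the camera images.
- insert: Insert to fit: round aluminium block, 68 mm diameter, 50 mm high, white vial caps on top, about 0.4 kg, upright. An 8 mm steel pin through it along its x axis, centred 36 mm above the underside, sticks out on both sides as two lugs, 112 mm tip to tip. Black handle bar above. Origin: centre of the underside, z up. A half turn about z makes no difference.
- insert_bar (a point): Middle of the insert's black handle bar, on its axis 80 mm above its underside. The bar is 64 mm long along the insert's x, 12 mm wide, 12 mm high, carried by 6 mm steel posts 27 mm either side of its middle. Grip it here from above, fingers closing along the insert's y.
- shaker: Heater-shaker, fixed: blue base 210 (x) by 240 (y) mm, 40 mm high, its middle at y = -45 mm, and on it an upright steel collar, bore radius 38, outer radius 46, top at z = 103 mm. Origin: on the bench under the collar's axis, z up, lever on the -y side. The collar wall has two like bayonet slots, facing each other, cut right through; each runs from an entry clockwise to a notch.
- collar_top (a point): Centre of the collar's open mouth, on its axis, 103 mm above the bench.
- entry (a point): In the middle of one slot's entry, on the channel floor (z = 85 mm), 42 mm from the collar axis, at +50 deg counter-clockwise from the shaker's x axis seen from above; the other is at +230 deg. The entry is 14 mm wide and open to the top. With its lugs on this floor the insert's origin is 53 mm above the bench. The channel leads 50 deg clockwise, 12 mm high, under a 6 mm thick roof.
- notch (a point): In the middle of one locking notch, on its floor (z = 78 mm, 7 mm below the channel floor), 42 mm from the collar axis on the shaker's +x axis; the other is on the -x axis. It is 12 mm wide, roofed, with a stop wall beyond it. Locked, the insert's origin is on the collar axis 46 mm above the bench, its x axis along the shaker's x axis, its underside hanging free of the base.
- run_lever (a joint): Run lever, 60 mm long, hinged about the shaker's y axis, 62 mm above the bench at shaker x = 0, y = -115 mm, with a black ball of 26 mm diameter at its end. 0 rad: leaning 0.5 rad to the shaker's -x side (near the robot, off); 1.0 rad: leaning 0.5 rad to +x (far side, on, end stop). Needs 1 to 2 N at the ball and stays where it is left.
- run_lever_tip (a point): Centre of the lever's ball.
- plain_insert: A like insert with handle but without lugs: not to be used. Origin: centre of its underside.
- tube_rack: Green tube rack 55 x 100 mm, 45 mm high, a bystander. Origin: centre of its underside.
- sample_jar: White jar 64 mm in diameter, 75 mm high, a bystander. Origin: centre of its underside.
- dropper: Small amber bottle 34 mm in diameter, 80 mm high, a bystander. Origin: centre of its underside.
- dish: Clear shallow dish 70 mm in diameter, 16 mm high, a bystander. Origin: centre of its underside.
- tip_box: Orange box 120 x 85 mm, 55 mm high, a bystander. Origin: centre of its underside.
- pen: Blue pen 130 mm long along its x axis, 10 mm thick, lying on the bench, a bystander. Origin: its middle, on the bench.

How it is judged:
By the outcome, as a careful person would: the job done as asked, in the order asked, and still so for the second after the job is handed in, with the robot touching nothing.
It also fails if it takes over 56 s, if anything falls off the work surface, if the arm or the gripper's body presses on something with over 40 N, if the wrist force passes 120 N, or if a joint passes its speed limit or range.

## Robot

A 7-joint arm with a two-finger parallel gripper is mounted at the origin on the work surface. World frame = base frame: x ahead of the robot, y to its left, z up, the work surface at z = 0. Lengths are in m, angles in rad, forces in N, time in s.
With the tool pointing down it reaches from about 0.4 to 0.85 m from the base axis. Payload 4.5 kg.
Tool frame: the origin (TCP) lies midway between the tips of the shut fingers; the grasp point (between the pads) lies 19 mm behind it (r.grip_point_offset is the distance from the TCP to the grasp point, in m); z points along the fingers, y is the line along which they close (so a half turn about z gives the same grasp; the last joint's range is limited). The gripper opens to 88 mm and grips with 3 to 60 N. Pads are 18 mm wide; open, the fingers measure 123 mm over their backs; the gripper's body (75 mm by 187 mm) begins 45 mm behind the grasp point.
Start: joints at [0.034, 0.689, -0.195, 1.565, 0.157, 0.902, -0.215], TCP at [0.625, 0, 0.239] pointing down, gripper open.
Joint ranges: [-3.01, 3.01], [-0.46, 2.08], [-1.47, 1.51], [0.13, 2.56], [-1, 4.14], [0.04, 2.09], [-2.66, 2.66]. Speed limits (rad/s): [2.57, 2.57, 3.14, 3.14, 3.14, 3.14, 3.14].

## Interface

Orientations are given as a unit quaternion [x, y, z, w].
In Python, from plant import r, optics gives the robot as it stands.
- The arm moves only by the shell command python3 -m pendant 'ROWS' [OPENING] [FORCE]. ROWS is JSON, a list of rows, each a list of 6 numbers: the shift along the tool's x, y, z as a fraction of full scale, then the turn, a rotation vector about the tool's x, y, z as a fraction of full scale. A call has 1 to 5 rows; each row shifts and turns the commanded pose from where the row before left it, along the tool's axes as they then stand; what a row does not reach is not made up. Full scale, the value 1, is 0.025 m for a shift and pi rad for a turn. A row lasts 1/12 s, in which the tool goes at most 41.7 mm and 7.16 degrees, less where a joint would pass 70% of its speed; a pose out of reach is approached as far as the arm can. A call with a number of a shift or a turn outside -1 to 1 is refused whole. A call with a gripper value outside its range is refused whole. OPENING is the opening, from -1 (shut) to 1 (fully open), set as the call begins (- or left out, the last holds). The fingers move at their own pace and stop on an object; FORCE is the grip in N (left out, the last holds). Time passes only in rows, so rows that do not move let the fingers close. It gives the time, the measured TCP pose, the force, the opening and the grip force at its end, in the units of the state.
- r.get_state(): the state, without advancing time (a new reading comes with each control period).
- optics.snapshot(name): name is "scene" or "side" or "wrist"; returns (picture, depth): 480x640x3 uint8, blue, green, red; 480x640 float32, m along the optical axis (not along the pixel's ray), 0 where there is no reading.
- optics.calibration(name): a dict with "vfov" (degrees; the focal length in pixels is half the picture's height over the tangent of half this angle, whatever the lens; pixels are square), "cx", "cy" (the principal point, pixels), "cam_to_world" (4x4, takes a point from camera to world coordinates); the wrist camera has in their place "tool_from_camera" (4x4, takes a point from camera to tool coordinates, whose origin is the TCP and whose axes are the flange's). Camera axes: x right, y up, looking along -z (the intrinsics and any distortion apply to the point x, -y, -z); pixel columns grow to the right and rows downward; lengths in m; the calibration is good to about 2 mm. A picture is of the moment at which its call begins: read the wrist's pose just before it. calibration takes no time and is no camera call.
- r.finish_job(): hands the job in; it is judged then, once.
The state is a dict: "clock": time; "q": joint angles; "qd": joint speeds; "joint_torque": joint torques, N m; "tool_pos": TCP position; "eef_rot": TCP orientation; "contact_force": force on the tool from outside, world axes, zero at the start; "moment": the same for the moment, N m; "opening": opening from 0.0 (shut) to 1.0 (fully open); "finger_force": force on a finger pad.
Only numpy, scipy, OpenCV 4.12 (cv2) and the standard library are available. Lean on these libraries where they do the work, as an engineer would, in place of code of your own. Each camera call takes 0.05 s, during which the arm holds its last target. There are 200 camera calls.

## Working session

There is one attempt and no reset: what is moved stays moved. The work goes in short steps, Python scripts to look and compute and a shell command to move; the robot and the scene stay as the last step left them, time stands still between calls to the robot, and variables do not carry over. Pictures are saved under pics/ and viewed, at most 13 in all, crops included, and the job is handed in when it is done.

```bash
ls; mkdir -p pics
python3 - <<'E'
from plant import r, optics
import cv2, numpy as np
for n in ("scene","side"):
    p,d=optics.snapshot(n); cv2.imwrite(f"pics/{n}0.png",p); np.savez(f"pics/{n}0.npz",p=p,d=d)
    c=optics.calibration(n); print(n,{k:np.round(v,4).tolist() if not isinstance(v,(str,dict)) else v for k,v in c.items()})
s=r.get_state(); print(s)
p,d=optics.snapshot("wrist"); cv2.imwrite("pics/wrist0.png",p); np.savez("pics/wrist0.npz",p=p,d=d)
print(optics.calibration("wrist"), r.grip_point_offset)
E
```

```text
pics
scene {'vfov': 43.5474, 'cx': 308.3522, 'cy': 237.4984, 'cam_to_world': [[-0.8008, -0.342, 0.4917, 1.2958], [0.599, -0.4486, 0.6633, 0.9871], [-0.0063, 0.8257, 0.5641, 0.8795], [0.0, 0.0, 0.0, 1.0]]}
side {'vfov': 49.2788, 'cx': 317.6924, 'cy': 245.9262, 'cam_to_world': [[-0.9279, 0.2522, -0.2746, 0.3267], [-0.3728, -0.6284, 0.6827, 0.7968], [-0.0004, 0.7359, 0.6771, 0.8198], [0.0, 0.0, 0.0, 1.0]]}
{'clock': 0.1, 'q': array([ 0.03380805,  0.68986647, -0.19451656,  1.56622146,  0.15730007,
        0.90249176, -0.21507963]), 'qd': array([-0.00091578, -0.00198494,  0.00198332, -0.00310438, -0.00057781,
       -0.00178819, -0.00041746]), 'joint_torque': array([-3.08775299e-03, -5.28501892e+01, -1.27141513e+00, -1.53837240e+01,
       -5.25604945e-02,  1.96265515e-03,  5.71585565e-05]), 'tool_pos': array([ 6.24446441e-01, -4.98934659e-05,  2.38016084e-01]), 'eef_rot': array([ 7.07076975e-01,  7.07136135e-01, -6.05621909e-04, -5.20321432e-04]), 'contact_force': array([ 0.92301382, -0.28679724,  0.79922324]), 'moment': array([-0.01850932, -0.01551365, -0.00598953]), 'finger_force': 0.0, 'opening': 1.0027562709569886}
{'vfov': 66.28467350145328, 'cx': 319.1331548147357, 'cy': 237.51564086238122, 'tool_from_camera': array([[ 7.20021369e-04,  9.55651859e-01,  2.94497887e-01,
         7.58665392e-02],
       [ 9.99999694e-01, -5.98112306e-04, -5.04024030e-04,
        -2.95765467e-04],
       [-3.05528691e-04,  2.94498160e-01, -9.55651998e-01,
        -1.46782941e-01],
       [ 0.00000000e+00,  0.00000000e+00,  0.00000000e+00,
         1.00000000e+00]])} 0.0187
```

View pics/scene0.png

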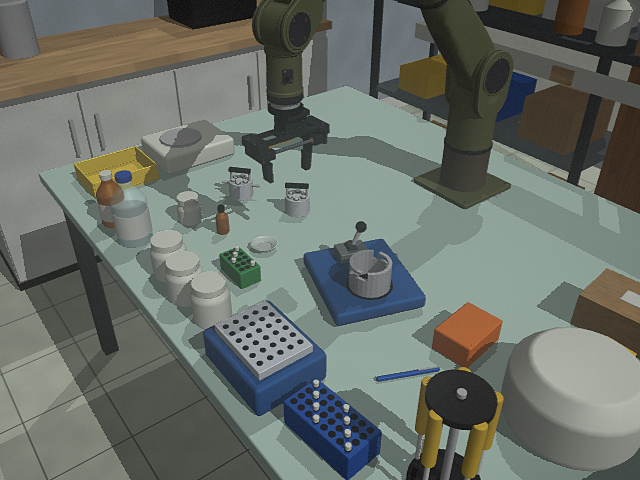

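View pics/side0.png

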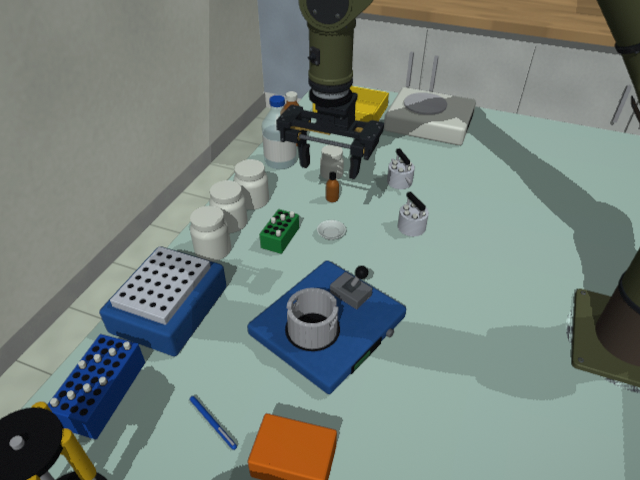

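The scene view shows two inserts (240,183) and (297,199), the collar (370,272), and the lever ball (361,228). In the side view they are at (401,172), (412,217), (313,318) and (362,272). I'll enlarge these areas to tell which insert has the lugs.

```bash
cat > h.py <<'E'
import numpy as np, cv2
from plant import r, optics
from scipy.spatial.transform import Rotation as R
def cam(n,s=None):
    c=optics.calibration(n); f=240/np.tan(np.radians(c["vfov"]/2))
    if n=="wrist":
        T=np.eye(4);T[:3,:3]=R.from_quat(s["eef_rot"]).as_matrix();T[:3,3]=s["tool_pos"];M=T@c["tool_from_camera"]
    else: M=np.array(c["cam_to_world"])
    return f,c["cx"],c["cy"],M
def ray(C,uv):
    f,cx,cy,M=C; u,v=uv
    d=M[:3,:3]@np.array([(u-cx)/f,-(v-cy)/f,-1]); return M[:3,3],d
def onz(C,uv,z):
    o,d=ray(C,uv); return o+d*(z-o[2])/d[2]
def tri(a,b):
    (o1,d1),(o2,d2)=a,b; A=np.c_[d1,-d2]; t=np.linalg.lstsq(A,o2-o1,rcond=None)[0]
    p,q=o1+t[0]*d1,o2+t[1]*d2; return (p+q)/2,np.linalg.norm(p-q)
def cloud(C,d):
    f,cx,cy,M=C; v,u=np.mgrid[:480,:640]
    P=np.stack([(u-cx)/f*d,-(v-cy)/f*d,-d],-1); return P@M[:3,:3].T+M[:3,3]
E
python3 - <<'E'
from h import *
S=np.load("pics/scene0.npz");D=np.load("pics/side0.npz");W=np.load("pics/wrist0.npz")
def crop(p,x,y,w,h,k): return cv2.resize(p[y:y+h,x:x+w],None,fx=k,fy=k,interpolation=cv2.INTER_CUBIC)
a=crop(S['p'],215,155,100,70,4); b=crop(D['p'],370,140,100,70,4)
c=crop(S['p'],295,205,133,106,3)[:300,:400]; e=crop(D['p'],245,250,165,130,400/165)[:300,:400]
c=cv2.resize(c,(400,300));e=cv2.resize(e,(400,300))
cv2.imwrite("pics/crop.png",np.vstack([np.hstack([a,b]),np.hstack([c,e])]))
E
```

```text
(no output)
```

View pics/wrist0.png

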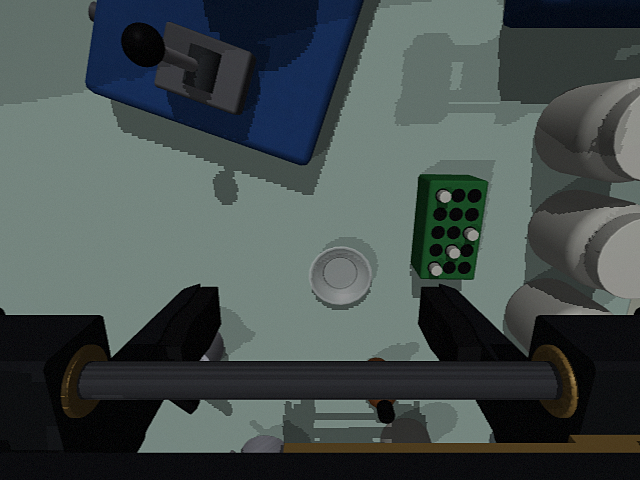

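View pics/crop.png

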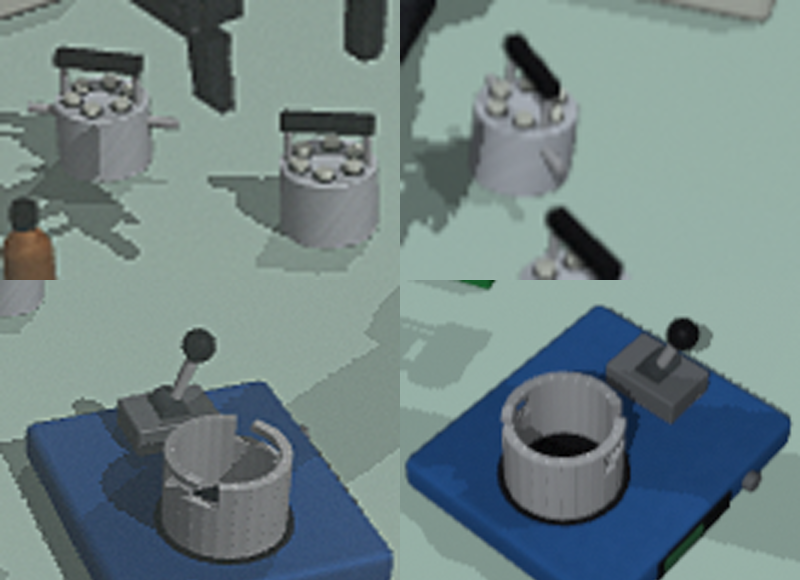

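The lugged insert is the left one: scene (240,183), side (401,172). Its bar is at scene (239,170) and side (403,156). Next I'll measure the bar, collar, base and lever.

Run:
```python
from h import *
from scipy.optimize import least_squares
S=np.load("pics/scene0.npz");D=np.load("pics/side0.npz")
Cs,Cd=cam("scene"),cam("side")
def dark(p,x,y,w,h):
    g=p.max(2); m=np.zeros(g.shape,np.uint8); m[y:y+h,x:x+w]=(g[y:y+h,x:x+w]<60)
    n,l,st,ce=cv2.connectedComponentsWithStats(m); i=1+np.argmax(st[1:,4]); 
    pts=np.argwhere(l==i)[:,::-1].astype(np.float32); print(st[i],ce[i].round(1)); return l==i,ce[i],cv2.minAreaRect(pts)
ms,cs,rs=dark(S['p'],226,164,28,12); md,cd,rd=dark(D['p'],393,145,22,24)
print("bar",tri(ray(Cs,cs),ray(Cd,cd)))
bs,bcs,_=dark(S['p'],350,218,18,16); bd,bcd,_=dark(D['p'],352,263,18,16)
print("ball",tri(ray(Cs,bcs),ray(Cd,bcd)))
for n,C,Z,m,bm in(("scene",Cs,S,ms,bs),("side",Cd,D,md,bd)):
    P=cloud(C,Z['d']); q=P[m]; q=q[np.abs(q[:,2]-.08)<.015]
    if len(q)>5:
        t=q[q[:,2]>.075] if (q[:,2]>.075).sum()>5 else q
        rr=cv2.minAreaRect((t[:,:2]*1000).astype(np.float32)); print(n,"bar",q.mean(0).round(4),len(q),q[:,2].max(),rr,"axis",np.linalg.svd(t[:,:2]-t[:,:2].mean(0))[2][0].round(3))
    print("ball med",np.median(P[bm],0).round(4))
    hsv=cv2.cvtColor(Z['p'],cv2.COLOR_BGR2HSV)
    rim=(np.abs(P[...,2]-.103)<.0035)&(hsv[...,1]<60)&(P[...,0]<.85)&(P[...,1]<-.05)
    v,u=np.nonzero(rim); print("rim px",u.min(),u.max(),v.min(),v.max(),len(u))
    q=P[rim];med=np.median(q[:,:2],0)
    q=q[np.linalg.norm(q[:,:2]-med,axis=1)<.09]
    f=least_squares(lambda x:np.linalg.norm(q[:,:2]-x[:2],axis=1)-x[2],[*med,.042],loss="soft_l1",f_scale=.002); print("rim",f.x.round(4),q[:,2].mean())
    blue=(np.abs(P[...,2]-.04)<.006)&(hsv[...,0]>100)&(hsv[...,0]<125)&(hsv[...,1]>120)
    q=P[blue]; q=q[np.linalg.norm(q[:,:2]-f.x[:2],axis=1)<.22]
    rr=cv2.minAreaRect((q[:,:2]*1000).astype(np.float32)); print("base",rr, q[:,2].mean())
```

```text
[229 167  21   7 100] [238.8 169.9]
[396 149  14  16  97] [402.7 156.6]
bar (array([ 0.55100985, -0.34601807,  0.07872541]), np.float64(9.231047470947866e-05))
[356 222  10  10  73] [360.3 226.6]
[355 266  13  13 134] [361.2 272.1]
ball (array([0.5083574 , 0.12632329, 0.1169676 ]), np.float64(0.0016310246710107992))
scene bar [ 0.5529 -0.3427  0.0808] 100 0.08791512445104543 ((552.3011474609375, -341.66522216796875), (18.023462295532227, 62.019962310791016), 43.596580505371094) axis [-0.646  0.763]
ball med [0.5136 0.1324 0.1214]
rim px 35 381 29 236 36
rim [ 0.3771 -1.0958  0.042 ] nan
base ((0.0, 0.0), (0.0, 0.0), 0.0) nan
side bar [ 0.5502 -0.3398  0.0834] 94 0.09183818736805271 ((551.0662231445312, -342.3446960449219), (12.367427825927734, 59.60283660888672), 40.75212097167969) axis [-0.654  0.757]
ball med [0.5068 0.1324 0.1247]
rim px 257 263 167 173 15
rim [-34.3008  -1.3848  35.1707] 0.10101618759835648
base ((0.0, 0.0), (0.0, 0.0), 0.0) nan<stdin>:24: RuntimeWarning: Mean of empty slice.
  ret = ret.dtype.type(ret / rcount)
<stdin>:27: RuntimeWarning: Mean of empty slice.
```

Run:
```python
from h import *
from scipy.optimize import least_squares
S=np.load("pics/scene0.npz");D=np.load("pics/side0.npz")
for n,Z in(("scene",S),("side",D)):
    C=cam(n);P=cloud(C,Z['d']); hsv=cv2.cvtColor(Z['p'],cv2.COLOR_BGR2HSV)
    u0,v0=(370,272) if n=="scene" else (313,318)
    v,u=np.mgrid[:480,:640]; near=np.hypot(u-u0,v-v0)<45
    q=P[near&(hsv[...,1]<60)&(P[...,2]>.098)&(P[...,2]<.109)]; med=q[:,:2].mean(0)
    f=least_squares(lambda x:np.linalg.norm(q[:,:2]-x[:2],axis=1)-.042,med,loss="soft_l1",f_scale=.002)
    print(n,"rim",f.x.round(4),len(q),q[:,2].max())
    a=np.degrees(np.arctan2(*(q[:,:2]-f.x)[:,::-1].T)); print(np.histogram(a,36,(-180,180))[0])
    m=((hsv[...,0]>100)&(hsv[...,0]<125)&(hsv[...,1]>120)&(np.hypot(u-u0,v-v0)<110)&(abs(P[...,2]-.04)<.005)).astype(np.uint8)
    nn,l,st,_=cv2.connectedComponentsWithStats(m); i=l[(v0+36 if n=="scene" else v0+45),u0]
    m=l==i; w=np.array([onz(C,(x,y),.04)[:2] for y,x in np.argwhere(m)])
    rr=cv2.minAreaRect((w*1000).astype(np.float32)); print("base",i,st[i],rr,np.median(P[m][:,2]))
```

```text
scene rim [0.5676 0.2294] 334 0.10891333584215313
[12 11  2  2 12  8 28  9  8 12  9  7  9  7  7  7 11 11 11 12  4  0  9 14
 12 13  9  8 12  9 11  4  8  9 10  7]
base 1 [ 304  239  121   78 2737] ((556.3471069335938, 192.52149963378906), (239.97750854492188, 204.41278076171875), 71.00009155273438) 0.0387768744489001
side rim [0.567 0.228] 619 0.10814144056344288
[15 15  9  0 18 17 17 21 18 20 19 18 16 20 17 18 18 15 15 15  4  6 16 19
 21 21 22 20 23 21 22 20 23 23 18 19]
base 1 [ 248  261  158  125 6393] ((549.9328002929688, 188.97940063476562), (237.7509002685547, 207.3101043701172), 70.87086486816406) 0.03999954155701968
```

Bar at about (0.551, -0.343), axis near -49°. Collar axis at about (0.567, 0.229), shaker yaw near -19°. I'll move over the insert and refine with the wrist camera.

```bash
python3 -m pendant '[[-0.95,-0.18,0,0,0,0],[-0.95,-0.18,0,0,0,0],[-0.95,-0.18,0,0,0,0],[-0.95,-0.18,0,0,0,0],[-0.95,-0.18,0,0,0,0]]' 
python3 -m pendant '[[-0.95,-0.18,0,0,0,0],[-0.95,-0.18,0,0,0,0],[-0.95,-0.18,0,0,0,0],[-0.95,-0.18,0,0,0,0],[-0.95,-0.18,0,0,0,0]]' 
python3 -m pendant '[[-0.95,-0.18,0,0,0,0],[-0.95,-0.18,0,0,0,0],[-0.95,-0.18,0,0,0,0],[-0.95,-0.18,0,0,0,0],[-0.95,-0.18,0,0,0,0]]' 
python3 -m pendant '[[-0.95,-0.18,0,0,0,0],[0,0,0,0,0,0],[0,0,0,0,0,0]]'
python3 - <<'E'
from h import *
s=r.get_state(); p,d=optics.snapshot("wrist"); cv2.imwrite("pics/wrist1.png",p); np.savez("pics/wrist1.npz",p=p,d=d,tp=s["tool_pos"],er=s["eef_rot"])
print(s["clock"],s["tool_pos"],s["eef_rot"])
E
```

```text
clock: 0.57
tool_pos: [0.602, -0.1198, 0.2384]
eef_rot: [0.707, 0.707, -0.0, -0.0]
contact_force: [-0.3, -0.4, -0.5]
opening: 0.999
finger_force: 0.0
clock: 0.98
tool_pos: [0.5794, -0.2386, 0.2384]
eef_rot: [0.707, 0.707, -0.0, -0.0]
contact_force: [0.6, -0.0, 0.1]
opening: 0.999
finger_force: 0.0
clock: 1.4
tool_pos: [0.5569, -0.3573, 0.2383]
eef_rot: [0.707, 0.707, -0.0, -0.0]
contact_force: [0.1, -0.4, -0.3]
opening: 1.002
finger_force: 0.0
clock: 1.65
tool_pos: [0.5519, -0.3816, 0.2381]
eef_rot: [0.708, 0.706, -0.0, -0.0]
contact_force: [-0.7, 0.3, -0.2]
opening: 0.999
finger_force: 0.0
1.65 [ 0.55186336 -0.38160755  0.23811414] [ 7.08305913e-01  7.05905420e-01 -4.30605296e-04 -2.93033178e-04]
```

View pics/wrist1.png

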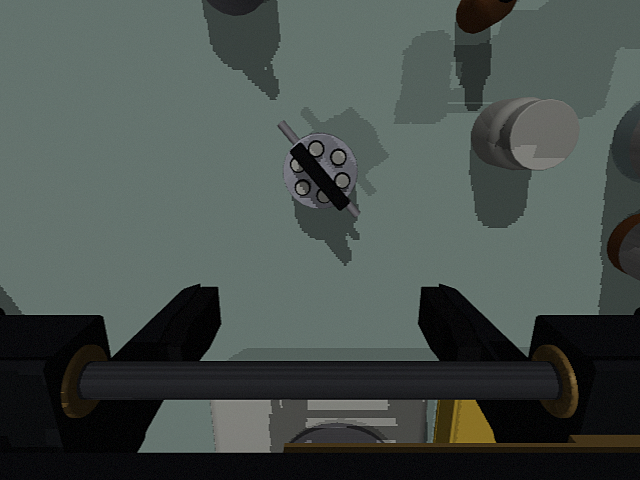

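The wrist view confirms the lugged insert, with its bar centre at (320,177) and lugs at (285,128) and (356,214). The jar at (525,135) is well clear.

```bash
cat > bar.py <<'E'
from h import *
import sys
def barpx(p,win):
    x,y,w,h=win; m=np.zeros(p.shape[:2],np.uint8); m[y:y+h,x:x+w]=p[y:y+h,x:x+w].max(2)<45
    n,l,st,ce=cv2.connectedComponentsWithStats(m); i=1+np.argmax(st[1:,4])
    return cv2.minAreaRect(np.argwhere(l==i)[:,::-1].astype(np.float32)),ce[i],st[i]
def report(f,win,z=.085):
    Z=np.load(f); C=cam("wrist",dict(tool_pos=Z['tp'],eef_rot=Z['er'])); rr,ce,st=barpx(Z['p'],win)
    b=cv2.boxPoints(rr); e=[(b[i]+b[(i+1)%4])/2 for i in range(4)]
    L=[np.linalg.norm(b[i]-b[(i+1)%4]) for i in range(4)]; k=int(np.argmin(L[:2])); A,B=[onz(C,e[j],z) for j in(k,k+2)]
    v=A-B; print("rect",rr,"centre",onz(C,rr[0],z).round(4),"cm",onz(C,ce,z).round(4),"len",np.linalg.norm(v).round(4),"ang",np.degrees(np.arctan2(v[1],v[0])).round(2)%180)
    P=cloud(C,Z['d']); x,y=map(int,ce); print("depth pt",P[y,x].round(4)); return ray(C,rr[0])
E
python3 - <<'E'
from bar import *
a=report("pics/wrist1.npz",(280,135,80,90))
S=cam("scene"); print(tri(a,ray(S,(238.8,169.9))),tri(a,ray(cam("side"),(402.7,156.6))))
E
```

```text
rect ((321.8366394042969, 174.63363647460938), (79.15473175048828, 40.034706115722656), 50.710594177246094) centre [ 0.5538 -0.3448  0.085 ] cm [ 0.5521 -0.3454  0.085 ] len 0.0641 ang 129.38
depth pt [ 0.5515 -0.3449  0.0866]
(array([ 0.55289203, -0.34489783,  0.0797444 ]), np.float64(0.0023233513176952212)) (array([ 0.55244117, -0.34597718,  0.0785423 ]), np.float64(0.0029598199328871463))
```

```bash
python3 -m pendant '[[0.13,0.3,0.8,0,0,0],[0.13,0.3,0.8,0,0,0],[0.13,0.3,0.8,0,0,0],[0,0,0,0,0,-0.037],[0,0,0,0,0,-0.037]]' 
python3 -m pendant '[[0,0,0,0,0,-0.037],[0,0,0,0,0,-0.037],[0,0,0,0,0,-0.037],[0,0,0,0,0,-0.037],[0,0,0,0,0,0]]' 
python3 -m pendant '[[0,0,0,0,0,0],[0,0,0,0,0,0]]'
python3 - <<'E'
from bar import *
s=r.get_state(); p,d=optics.snapshot("wrist"); cv2.imwrite("pics/wrist2.png",p); np.savez("pics/wrist2.npz",p=p,d=d,tp=s["tool_pos"],er=s["eef_rot"])
print(s["clock"],s["tool_pos"],R.from_quat(s["eef_rot"]).as_matrix().round(3))
m=(p.max(2)<45)[:300,200:440].astype(np.uint8); n,l,st,ce=cv2.connectedComponentsWithStats(m)
for i in range(1,n):
    if st[i,4]>300: print(st[i],ce[i])
E
```

```text
clock: 2.12
tool_pos: [0.5762, -0.3662, 0.177]
eef_rot: [0.616, 0.787, 0.001, -0.002]
contact_force: [-0.2, -0.4, 1.2]
opening: 1.002
finger_force: 0.0
clock: 2.53
tool_pos: [0.5763, -0.368, 0.1787]
eef_rot: [0.42, 0.907, 0.001, -0.0]
contact_force: [0.6, 0.0, -0.1]
opening: 1.003
finger_force: 0.0
clock: 2.7
tool_pos: [0.576, -0.369, 0.1788]
eef_rot: [0.424, 0.906, 0.0, -0.0]
contact_force: [-0.7, 0.2, -0.2]
opening: 1.0
finger_force: 0.0
2.7 [ 0.57599869 -0.36901961  0.17879029] [[-0.641  0.767  0.   ]
 [ 0.767  0.641  0.001]
 [ 0.     0.001 -1.   ]]
[  90  144   49   97 1993] [113.25037632 190.30707476]
```

View pics/wrist2.png

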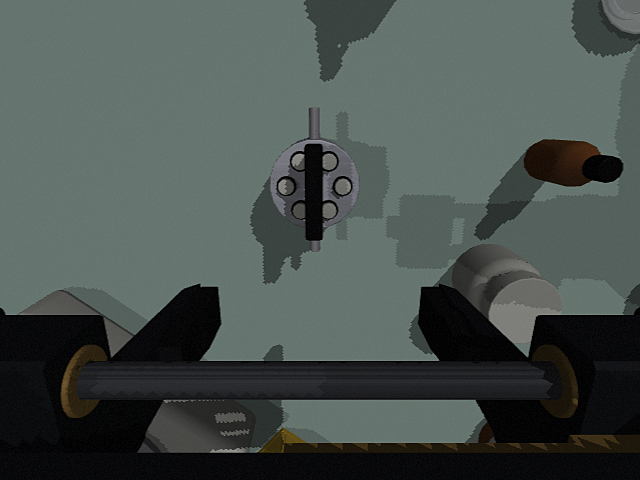

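The bar now stands upright in the picture, from (314,144) to (314,240), so the yaw is aligned. The jar at (510,290) lies near the right finger's side.

Run:
```python
from bar import *
Z=np.load("pics/wrist2.npz"); p=Z['p']; C=cam("wrist",dict(tool_pos=Z['tp'],eef_rot=Z['er'])); Rm=R.from_quat(Z['er']).as_matrix()
m=(p.max(2)<45); 
xs=[(y,*(np.nonzero(m[y,298:330])[0][[0,-1]]+298)) for y in range(150,236,12)]; print(xs)
c=np.array([314,192.])
for z in(.083,.085):
    w=onz(C,c,z); print("bar",z,w.round(4),"tool frame",(Rm.T@(w-Z['tp'])).round(4))
P=cloud(C,Z['d']); 
for px in((485,270),(540,290)): print("jar",(Rm.T@(P[px[1],px[0]]-Z['tp'])).round(3),P[px[1],px[0]].round(3))
b,_=tri(ray(C,c),ray(cam("wrist",dict(tool_pos=np.load("pics/wrist1.npz")['tp'],eef_rot=np.load("pics/wrist1.npz")['er'])),(320,177))); print("tri",b)
```

```text
[(150, np.int64(304), np.int64(322)), (162, np.int64(305), np.int64(321)), (174, np.int64(305), np.int64(322)), (186, np.int64(305), np.int64(321)), (198, np.int64(305), np.int64(321)), (210, np.int64(305), np.int64(322)), (222, np.int64(305), np.int64(323)), (234, np.int64(305), np.int64(321))]
bar 0.083 [ 0.5519 -0.346   0.083 ] tool frame [ 0.033  -0.0038  0.0958]
bar 0.085 [ 0.5517 -0.3458  0.085 ] tool frame [ 0.0334 -0.0038  0.0938]
jar [-0.038  0.135  0.132] [ 0.704 -0.311  0.047]
jar [-0.042  0.164  0.104] [ 0.729 -0.296  0.075]
tri [ 0.55224467 -0.34686147  0.07993544]
```

```bash
python3 -m pendant '[[0.66,-0.085,0,0,0,0],[0.66,-0.085,0,0,0,0],[0,0,0.8,0,0,0],[0,0,0.8,0,0,0],[0,0,0.8,0,0,0]]' -0.2
python3 -m pendant '[[0,0,0.8,0,0,0],[0,0,0.8,0,0,0],[0,0,0.6,0,0,0],[0,0,0,0,0,0],[0,0,0,0,0,0]]'
python3 -m pendant '[[0,0,0,0,0,0],[0,0,0,0,0,0],[0,0,0,0,0,0],[0,0,0,0,0,0],[0,0,0,0,0,0]]' -1 35
python3 -m pendant '[[0,0,0,0,0,0],[0,0,0,0,0,0]]'
```

```text
clock: 3.17
tool_pos: [0.5514, -0.3474, 0.1188]
eef_rot: [0.423, 0.906, -0.0, 0.001]
contact_force: [-0.2, 0.2, -0.4]
opening: 0.646
finger_force: 0.0
clock: 3.58
tool_pos: [0.5509, -0.3472, 0.0633]
eef_rot: [0.423, 0.906, 0.0, -0.001]
contact_force: [0.4, -0.4, 0.2]
opening: 0.403
finger_force: 0.0
clock: 4.0
tool_pos: [0.5524, -0.3474, 0.0647]
eef_rot: [0.423, 0.906, 0.001, 0.001]
contact_force: [1.8, 0.7, 2.1]
opening: 0.129
finger_force: 35.0
clock: 4.17
tool_pos: [0.5526, -0.3474, 0.0647]
eef_rot: [0.423, 0.906, 0.001, 0.001]
contact_force: [2.7, 2.0, 4.5]
opening: 0.13
finger_force: 35.0
```

Gripped, with the opening at about 11.5 mm. I'll lift, carry it to the shaker's side and look at the collar.

```bash
python3 -m pendant '[[0,0,-0.5,0,0,0],[0,0,-1,0,0,0],[0,0,-1,0,0,0],[0,0,-1,0,0,0],[0,0,-1,0,0,0]]' | head -3
python3 -m pendant '[[0,0,-1,0,0,0],[0,0,-1,0,0,0],[0,0,-0.5,0,0,0],[0.65,0.727,0,0,0,0]]' | grep -v eef
python3 -m pendant '[[0.65,0.727,0,0,0,0],[0.65,0.727,0,0,0,0],[0.65,0.727,0,0,0,0],[0.65,0.727,0,0,0,0],[0.65,0.727,0,0,0,0]]' | head -3
python3 -m pendant '[[0.65,0.727,0,0,0,0],[0.65,0.727,0,0,0,0],[0.65,0.727,0,0,0,0],[0.65,0.727,0,0,0,0],[0.65,0.727,0,0,0,0]]' | head -3
python3 -m pendant '[[0.65,0.727,0,0,0,0],[0.65,0.727,0,0,0,0],[0.65,0.727,0,0,0,0],[0.65,0.727,0,0,0,0],[0.65,0.727,0,0,0,0]]' | head -3
python3 -m pendant '[[0.65,0.727,0,0,0,0],[0.65,0.727,0,0,0,0],[0.65,0.727,0,0,0,0],[0.65,0.727,0,0,0,0],[0.65,0.727,0,0,0,0]]' | head -3
python3 -m pendant '[[0,0,0,0,0,0],[0,0,0,0,0,0],[0,0,0,0,0,0]]'
python3 - <<'E'
from bar import *
s=r.get_state(); p,d=optics.snapshot("wrist"); cv2.imwrite("pics/wrist3.png",p); np.savez("pics/wrist3.npz",p=p,d=d,tp=s["tool_pos"],er=s["eef_rot"])
print(s["clock"],s["tool_pos"],R.from_quat(s["eef_rot"]).as_matrix().round(3))
E
```

```text
clock: 4.58
tool_pos: [0.5488, -0.3479, 0.1766]
eef_rot: [0.423, 0.906, -0.001, -0.002]
clock: 4.92
tool_pos: [0.5526, -0.3317, 0.2415]
contact_force: [1.2, -0.3, -4.9]
opening: 0.129
finger_force: 35.0
clock: 5.33
tool_pos: [0.57, -0.2024, 0.2381]
eef_rot: [0.423, 0.906, -0.001, -0.002]
clock: 5.75
tool_pos: [0.5877, -0.0822, 0.2381]
eef_rot: [0.423, 0.906, -0.001, -0.002]
clock: 6.17
tool_pos: [0.6053, 0.0381, 0.2381]
eef_rot: [0.423, 0.906, -0.002, -0.001]
clock: 6.58
tool_pos: [0.6231, 0.1585, 0.2379]
eef_rot: [0.423, 0.906, -0.002, -0.001]
clock: 6.83
tool_pos: [0.6235, 0.1572, 0.238]
eef_rot: [0.423, 0.906, -0.002, -0.001]
contact_force: [0.4, -1.1, -5.2]
opening: 0.134
finger_force: 35.0
6.8333 [0.62348608 0.15720176 0.23796791] [[-0.642  0.767 -0.003]
 [ 0.767  0.642 -0.003]
 [-0.001 -0.004 -1.   ]]
```

View pics/wrist3.png

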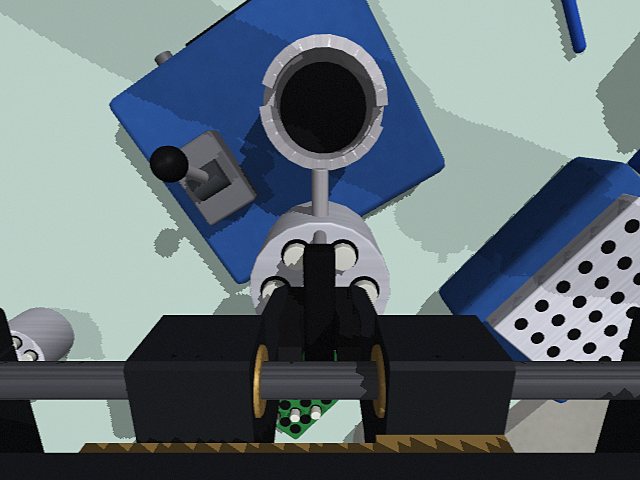

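The wrist view shows the insert upright in the grip. The collar mouth is at (324,105), the entry gaps at (266,108) and (382,96), and the lever ball at (169,164). I'll refine the collar axis, yaw and ball position from this.

```bash
cat > col.py <<'E'
from bar import *
from scipy.optimize import least_squares
def collar(f,c0=(324,105),rad=75,zt=.103):
    Z=np.load(f); s=dict(tool_pos=Z['tp'],eef_rot=Z['er']); C=cam("wrist",s); P=cloud(C,Z['d']); p=Z['p']
    v,u=np.mgrid[:480,:640]; g=p.astype(int); sat=g.max(2)-g.min(2)
    m=(np.hypot(u-c0[0],v-c0[1])<rad)&(sat<25)&(abs(P[...,2]-zt)<.006)
    uv=np.argwhere(m)[:,::-1]; q=np.array([onz(C,x,zt)[:2] for x in uv]); 
    e=lambda x:np.maximum(np.abs(np.linalg.norm(q-x,axis=1)-.042)-.004,0)
    c=least_squares(e,q.mean(0),loss="soft_l1",f_scale=.001).x
    k=np.linalg.norm(q-c,axis=1); a=np.degrees(np.arctan2(*(q-c).T[::-1]))
    print("collar",c.round(4),"n",len(q),"r",np.percentile(k,[2,50,98]).round(4),"z",P[m][:,2].mean().round(4))
    hh=np.histogram(a,120,(-180,180))[0]; print([(int(-180+3*i),int(n)) for i,n in enumerate(hh) if n<.5*np.median(hh)])
    return Z,C,P,c
E
python3 - <<'E'
from col import *
Z,C,P,c=collar("pics/wrist3.npz"); p=Z['p']
hsv=cv2.cvtColor(p,cv2.COLOR_BGR2HSV); v,u=np.mgrid[:480,:640]
m=((hsv[...,1]>120)&(hsv[...,0]>100)&(hsv[...,0]<125)&(abs(P[...,2]-.04)<.004)&(u<445)).astype(np.uint8)
n,l,st,_=cv2.connectedComponentsWithStats(m); i=1+np.argmax(st[1:,4]); uv=np.argwhere(l==i)[:,::-1]
# edge lines: left edge (110,105)-(240,282), right edge (368,0)-(443,165)
def line(pts):
    w=np.array([onz(C,x,.04)[:2] for x in pts],np.float32); d=cv2.fitLine(w,cv2.DIST_HUBER,0,1e-4,1e-4).ravel(); return np.degrees(np.arctan2(d[1],d[0]))%180
L=[(uv[uv[:,1]==y,0].min(),y) for y in range(120,265,3)]; Rr=[(uv[uv[:,1]==y,0].max(),y) for y in range(10,150,3)]
print("edges",line(L),line(Rr))
b=(p.max(2)<45)[140:190,140:192].astype(np.uint8); n,l,st,ce=cv2.connectedComponentsWithStats(b); i=1+np.argmax(st[1:,4]); bc=ce[i]+[140,140]; print("ball px",bc,st[i])
print("ball",onz(C,bc,.1147),tri(ray(C,bc),ray(cam("side"),(361.2,272.1))),tri(ray(C,bc),ray(cam("scene"),(360.3,226.6))))
E
```

```text
collar [0.5681 0.2266] n 4203 r [0.0376 0.0419 0.046 ] z 0.1035
[(-159, 8), (-156, 0), (-153, 0), (-150, 0), (-147, 0), (-144, 0), (21, 14), (24, 0), (27, 0), (30, 0), (33, 0), (36, 0)]
edges 161.00237 160.91179
ball px [168.70705244 163.75587703] [  10    6   38   37 1106]
ball [0.50806235 0.12390175 0.1147    ] (array([0.50865496, 0.12466306, 0.11663888]), np.float64(0.0002860950337899089)) (array([0.50756641, 0.12468369, 0.11513278]), np.float64(0.00174584927966036))
```

Run:
```python
from col import *
Z=np.load("pics/wrist3.npz"); p=Z['p']; C=cam("wrist",dict(tool_pos=Z['tp'],eef_rot=Z['er'])); Rm=R.from_quat(Z['er']).as_matrix(); tp=Z['tp']
cv2.imwrite("pics/c3.png",cv2.resize(p[140:320,240:400],None,fx=3.3,fy=3.3,interpolation=cv2.INTER_CUBIC))
print(p[160:180,320].max(1), p[236:256,320].max(1))
for y in(178,190,200): print(y,p[y,306:334].max(1).tolist())
for y in(255,270): print(y,p[y,296:342].max(1).tolist())
def tf(px,tz):
    o,d=ray(C,px); o=Rm.T@(o-tp); d=Rm.T@d; return (o+d*(tz-o[2])/d[2]).round(4)
print("bar front top edge",tf((319.5,244.5),-.0213),"lug tip top",tf((320,168),.0647-.040), "lug side",tf((320,190),.0647-.040))
```

```text
[164 163 161 160 164 163 162 168 113 120 184 160 155 152 155 156 157 158
 159 157] [124 122 125 126 124 124 133 101   0   6  13  14  10  18   9  15   9  19
  16  20]
178 [84, 84, 83, 84, 87, 79, 72, 82, 101, 115, 125, 136, 143, 153, 159, 157, 156, 159, 159, 157, 155, 138, 93, 78, 81, 81, 85, 82]
190 [82, 84, 84, 84, 85, 77, 70, 86, 101, 114, 127, 135, 145, 153, 153, 153, 154, 158, 157, 156, 154, 136, 89, 77, 78, 106, 148, 141]
200 [80, 81, 81, 79, 79, 72, 65, 83, 100, 116, 125, 134, 145, 152, 156, 154, 156, 158, 161, 156, 150, 133, 114, 139, 136, 135, 140, 139]
255 [195, 197, 196, 200, 207, 184, 82, 8, 9, 9, 13, 16, 17, 16, 16, 17, 17, 17, 16, 20, 18, 16, 20, 20, 20, 22, 17, 16, 18, 22, 18, 16, 21, 17, 19, 15, 21, 16, 0, 126, 211, 196, 194, 195, 197, 194]
270 [103, 101, 100, 97, 101, 102, 88, 31, 6, 11, 17, 18, 12, 14, 14, 15, 13, 23, 14, 18, 12, 13, 18, 16, 15, 15, 14, 16, 17, 18, 15, 15, 19, 16, 16, 17, 12, 16, 13, 58, 104, 92, 89, 97, 129, 160]
bar front top edge [ 0.0348 -0.0004 -0.0213] lug tip top [ 0.0568 -0.0001  0.0247] lug side [ 0.0466 -0.      0.0247]
```

View pics/c3.png

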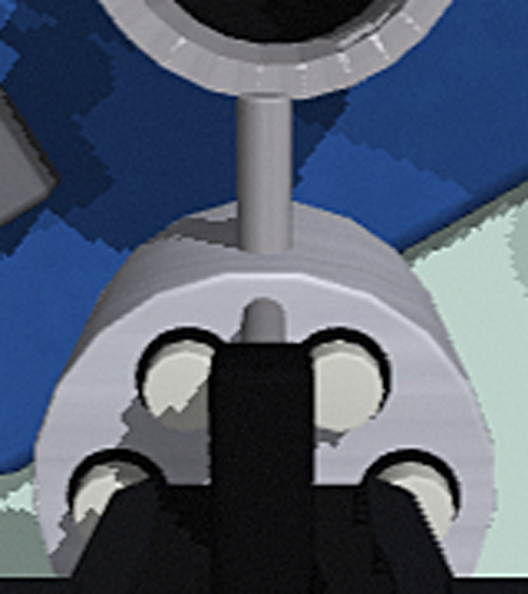

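The grip is centred within about 1 mm: lug tip at x = +0.0568, side offset about 0. I'll move over the collar axis and turn to the entry angle of +31°.

```bash
python3 -m pendant '[[0.889,0.02,0,0,0,0],[0.889,0.02,0,0,0,0],[0.889,0.02,0,0,0,0],[0.889,0.02,0,0,0,0],[0,0,0,0,0,-0.0375]]' | head -3
python3 -m pendant '[[0,0,0,0,0,-0.0375],[0,0,0,0,0,-0.0375],[0,0,0,0,0,-0.0375],[0,0,0,0,0,-0.0375],[0,0,0,0,0,-0.0375]]' | head -3
python3 -m pendant '[[0,0,0,0,0,-0.0375],[0,0,0,0,0,-0.0375],[0,0,0,0,0,-0.0375],[0,0,0,0,0,-0.0375],[0,0,0,0,0,-0.0375]]' | head -3
python3 -m pendant '[[0,0,0,0,0,-0.0375],[0,0,0.8,0,0,0],[0,0,0,0,0,0],[0,0,0,0,0,0],[0,0,0,0,0,0]]'
python3 - <<'E'
from bar import *
s=r.get_state(); p,d=optics.snapshot("wrist"); cv2.imwrite("pics/wrist4.png",p); np.savez("pics/wrist4.npz",p=p,d=d,tp=s["tool_pos"],er=s["eef_rot"])
Rm=R.from_quat(s["eef_rot"]).as_matrix(); print(s["clock"],s["q"].round(2),s["tool_pos"],Rm.round(4).tolist(),np.degrees(np.arctan2(Rm[1,0],Rm[0,0])))
E
```

```text
clock: 7.3
tool_pos: [0.5647, 0.2327, 0.2391]
eef_rot: [0.366, 0.931, 0.001, -0.002]
clock: 7.72
tool_pos: [0.5691, 0.2259, 0.2385]
eef_rot: [0.082, 0.997, -0.001, -0.0]
clock: 8.13
tool_pos: [0.5692, 0.2257, 0.2385]
eef_rot: [-0.211, 0.977, -0.001, -0.0]
clock: 8.55
tool_pos: [0.5692, 0.2274, 0.2191]
eef_rot: [-0.266, 0.964, -0.0, -0.0]
contact_force: [0.1, 1.6, -4.3]
opening: 0.133
finger_force: 35.0
8.55 [-0.05  0.79 -0.75  1.61  0.61  1.    1.11] [0.56918555 0.22737715 0.21907388] [[-0.8584, -0.5129, 0.0001], [-0.5129, 0.8584, -0.001], [0.0004, -0.0009, -1.0]] -149.14266041439544
```

View pics/wrist4.png

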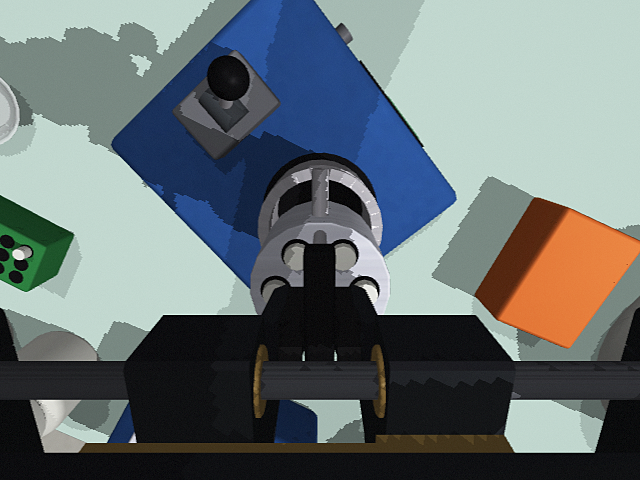

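The lug points into the entry gap at (320,180), and the collar's front half shows around it. I'll check the collar axis in the tool frame.

Run:
```python
from col import *
Z=np.load("pics/wrist4.npz"); p=Z['p']; C=cam("wrist",dict(tool_pos=Z['tp'],eef_rot=Z['er'])); Rm=R.from_quat(Z['er']).as_matrix(); P=cloud(C,Z['d'])
v,u=np.mgrid[:480,:640]; g=p.astype(int); m=(abs(P[...,2]-.1035)<.004)&(v<230)&(v>150)&(u>240)&(u<400)&(g.max(2)-g.min(2)<25)&(g.max(2)>60)
uv=np.argwhere(m)[:,::-1]; q=np.array([onz(C,x,.103)[:2] for x in uv])
e=lambda x:np.maximum(np.abs(np.linalg.norm(q-x,axis=1)-.042)-.004,0)
c=least_squares(e,[.568,.227],loss="soft_l1",f_scale=.001).x; k=np.linalg.norm(q-c,axis=1)
print("collar",c,len(q),np.percentile(k,[2,50,98]),"tool",(Rm.T@(np.r_[c,0]-Z['tp'])).round(4)[:2])
a=np.degrees(np.arctan2(*(q-c).T[::-1]))%360; hh=np.histogram(a,90,(0,360))[0]; print([(4*i,int(n)) for i,n in enumerate(hh) if n])
cv2.imwrite("pics/c4.png",cv2.resize(p[140:260,240:400],None,fx=4,fy=4,interpolation=cv2.INTER_CUBIC))
```

```text
collar [0.56748592 0.22672168] 1844 [0.0380404  0.04223547 0.04597023] tool [0.0017 0.0005]
[(120, 34), (124, 42), (128, 44), (132, 43), (136, 42), (140, 43), (144, 43), (148, 43), (152, 47), (156, 43), (160, 45), (164, 44), (168, 49), (172, 46), (176, 49), (180, 47), (184, 47), (188, 49), (192, 50), (196, 47), (200, 23), (216, 4), (220, 50), (224, 48), (228, 50), (232, 49), (236, 48), (240, 45), (244, 48), (248, 45), (252, 47), (256, 44), (260, 45), (264, 44), (268, 44), (272, 44), (276, 42), (280, 44), (284, 43), (288, 42), (292, 46), (296, 41), (300, 11)]
```

View pics/c4.png

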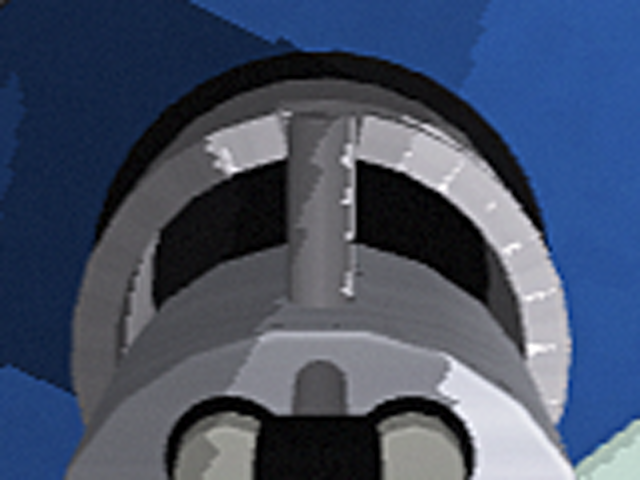

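```bash
python3 -m pendant '[[0.05,0.01,0.6,0,0,0],[0,0,0.6,0,0,0],[0,0,0.6,0,0,0],[0,0,0.5,0,0,0],[0,0,0,0,0,0]]'
python3 -m pendant '[[0,0,0.4,0,0,0],[0,0,0.4,0,0,0],[0,0,0.2,0,0,0],[0,0,0,0,0,0],[0,0,0,0,0,0]]'
```

```text
clock: 9.02
tool_pos: [0.5668, 0.2269, 0.1593]
eef_rot: [-0.267, 0.964, -0.001, -0.002]
contact_force: [-0.2, -1.0, -4.2]
opening: 0.136
finger_force: 35.0
clock: 9.43
tool_pos: [0.5677, 0.2281, 0.1361]
eef_rot: [-0.267, 0.964, -0.0, -0.0]
contact_force: [0.4, 0.3, -4.7]
opening: 0.128
finger_force: 35.0
```

```bash
python3 -m pendant '[[0,0,0.25,0,0,0],[0,0,0.2,0,0,0],[0,0,0.15,0,0,0],[0,0,0,0,0,0],[0,0,0,0,0,0]]'
python3 -m pendant '[[0,0,0.05,0,0,0],[0,0,0.05,0,0,0],[0,0,0,0,0,0],[0,0,0,0,0,0]]'
```

```text
clock: 9.85
tool_pos: [0.5675, 0.2279, 0.1209]
eef_rot: [-0.267, 0.964, -0.0, -0.0]
contact_force: [0.6, 0.5, -4.9]
opening: 0.132
finger_force: 35.0
clock: 10.18
tool_pos: [0.5677, 0.228, 0.1188]
eef_rot: [-0.267, 0.964, -0.0, 0.0]
contact_force: [-0.4, 0.6, -4.2]
opening: 0.132
finger_force: 35.0
```

Lugs are in the entry about 1 mm above the channel floor, with no contact force. Now the clockwise twist.

```bash
python3 -m pendant '[[0,0,0,0,0,0.02],[0,0,0,0,0,0.02],[0,0,0,0,0,0.02],[0,0,0,0,0,0],[0,0,0,0,0,0]]'
python3 -m pendant '[[0,0,0,0,0,0.02],[0,0,0,0,0,0.02],[0,0,0,0,0,0.02],[0,0,0,0,0,0.02],[0,0,0,0,0,0]]'
python3 -m pendant '[[0,0,0,0,0,0.02],[0,0,0,0,0,0.02],[0,0,0,0,0,0.02],[0,0,0,0,0,0.02],[0,0,0,0,0,0]]'
python3 -m pendant '[[0,0,0,0,0,0.02],[0,0,0,0,0,0.02],[0,0,0,0,0,0.02],[0,0,0,0,0,0],[0,0,0,0,0,0]]'
python3 -c "
from h import *
s=r.get_state();Rm=R.from_quat(s['eef_rot']).as_matrix();print(s['tool_pos'],s['moment'],np.degrees(np.arctan2(Rm[1,0],Rm[0,0]))-180)"
```

```text
clock: 10.6
tool_pos: [0.5677, 0.2281, 0.1189]
eef_rot: [-0.176, 0.984, -0.0, 0.0]
contact_force: [-0.1, -0.0, -4.7]
opening: 0.133
finger_force: 35.0
clock: 11.02
tool_pos: [0.5677, 0.2282, 0.1188]
eef_rot: [-0.05, 0.999, 0.0, 0.0]
contact_force: [0.0, -0.8, -4.7]
opening: 0.128
finger_force: 35.0
clock: 11.43
tool_pos: [0.5676, 0.2283, 0.1188]
eef_rot: [0.075, 0.997, 0.0, 0.0]
contact_force: [0.6, -0.4, -3.4]
opening: 0.13
finger_force: 35.0
clock: 11.85
tool_pos: [0.5676, 0.228, 0.1187]
eef_rot: [0.167, 0.986, -0.0, -0.0]
contact_force: [0.3, -0.7, -3.0]
opening: 0.132
finger_force: 35.0
[0.56756758 0.22798793 0.11869621] [ 0.01786997 -0.05600452  0.02506628] -19.192774093201564
```

Angle is -19.2°, on the notch. Lowering gently.

```bash
python3 -m pendant '[[0,0,0.08,0,0,0],[0,0,0.08,0,0,0],[0,0,0,0,0,0],[0,0,0,0,0,0]]'
python3 -m pendant '[[0,0,0.08,0,0,0],[0,0,0.06,0,0,0],[0,0,0,0,0,0],[0,0,0,0,0,0]]'
```

```text
clock: 12.18
tool_pos: [0.5676, 0.2279, 0.1144]
eef_rot: [0.168, 0.986, -0.0, -0.0]
contact_force: [-0.5, -0.3, -4.3]
opening: 0.129
finger_force: 35.0
clock: 12.52
tool_pos: [0.5676, 0.2279, 0.111]
eef_rot: [0.169, 0.986, -0.0, -0.0]
contact_force: [-0.6, -0.4, -4.8]
opening: 0.126
finger_force: 35.0
```

```bash
python3 -m pendant '[[0,0,0.04,0,0,0],[0,0,0.03,0,0,0],[0,0,0,0,0,0],[0,0,0,0,0,0]]'
```

```text
clock: 12.85
tool_pos: [0.5678, 0.2283, 0.1103]
eef_rot: [0.169, 0.986, 0.0, 0.0]
contact_force: [-3.0, -1.8, 5.0]
opening: 0.129
finger_force: 35.0
```

The lugs have bottomed out at origin z of about 0.0455, and the contact force rose by 10 N. I'll release, rise and check the result.

```bash
python3 -m pendant '[[0,0,-0.02,0,0,0],[0,0,0,0,0,0],[0,0,0,0,0,0],[0,0,0,0,0,0],[0,0,0,0,0,0]]' -0.2
python3 -m pendant '[[0,0,-0.5,0,0,0],[0,0,-1,0,0,0],[0,0,-1,0,0,0],[0,0,-1,0,0,0],[0,0,-0.5,0,0,0]]'
python3 -m pendant '[[0.464,-0.928,0,0,0,0],[0.464,-0.928,0,0,0,0],[0.464,-0.928,0,0,0,0],[0.464,-0.928,0,0,0,0],[0.464,-0.928,0,0,0,0]]' -1
python3 -m pendant '[[0,0,0,0,0,0],[0,0,0,0,0,0]]'
python3 - <<'E'
from h import *
s=r.get_state(); o=[]
for n in("scene","side"):
    p,d=optics.snapshot(n); np.savez(f"pics/{n}5.npz",p=p,d=d)
    x,y=(320,205) if n=="scene" else (262,235)
    o.append(cv2.resize(p[y:y+130,x:x+110] if n=="scene" else p[y:y+130,x:x+110],None,fx=3.6,fy=3.6,interpolation=cv2.INTER_CUBIC))
cv2.imwrite("pics/c5.png",np.hstack(o))
E
```

```text
clock: 13.27
tool_pos: [0.5679, 0.2282, 0.1099]
eef_rot: [0.169, 0.986, 0.0, 0.0]
contact_force: [-0.1, -0.1, 0.2]
opening: 0.403
finger_force: 0.0
clock: 13.68
tool_pos: [0.5689, 0.2291, 0.214]
eef_rot: [0.169, 0.986, 0.002, 0.002]
contact_force: [0.7, -0.1, -0.0]
opening: 0.399
finger_force: 0.0
clock: 14.1
tool_pos: [0.4737, 0.1373, 0.2109]
eef_rot: [0.169, 0.986, 0.0, 0.001]
contact_force: [0.2, 0.4, 1.5]
opening: 0.045
finger_force: 0.0
clock: 14.27
tool_pos: [0.4741, 0.137, 0.2109]
eef_rot: [0.169, 0.986, -0.0, 0.0]
contact_force: [-0.0, 1.3, 0.5]
opening: 0.01
finger_force: 0.0
```

View pics/c5.png

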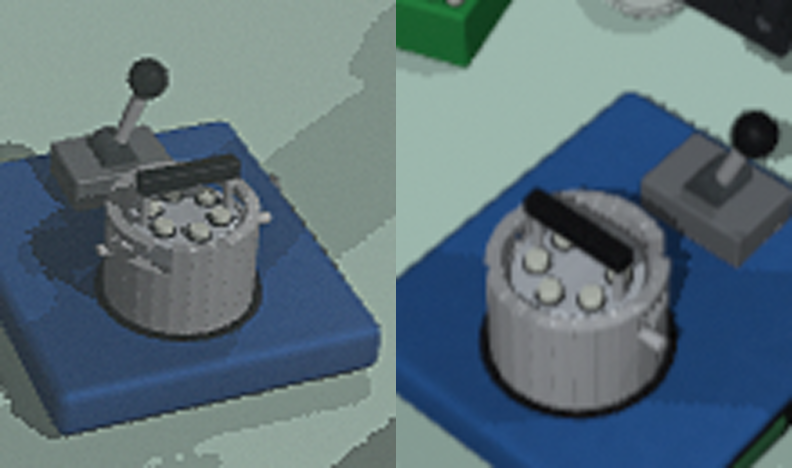

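The insert sits level with its block top below the rim. Lugs protrude on both sides at the notch positions, at crop (265,215), (103,250) and (652,340). Now the lever: descend on its near side and push across.

```bash
python3 - <<'E'
from h import *
print("bar",tri(ray(cam("scene"),(372.5,253.1)),ray(cam("side"),(312.6,298.9))))
E
python3 -m pendant '[[0,0,0.85,0,0,0],[0,0,0.85,0,0,0],[0,0,0.85,0,0,0],[0,0,0.85,0,0,0],[0,0,0.85,0,0,0]]'
python3 -m pendant '[[-0.2,0,0,0,0,0],[-0.2,0,0,0,0,0],[-0.2,0,0,0,0,0],[0,0,0,0,0,0]]'
python3 -m pendant '[[-0.3,0,0,0,0,0],[-0.3,0,0,0,0,0],[-0.3,0,0,0,0,0],[-0.3,0,0,0,0,0]]'
```

```text
bar (array([0.56459278, 0.23006494, 0.12599394]), np.float64(0.0022343188659882576))
clock: 14.78
tool_pos: [0.4758, 0.1396, 0.1028]
eef_rot: [0.168, 0.986, 0.001, 0.001]
contact_force: [-0.1, 0.9, 0.2]
opening: 0.005
finger_force: 0.0
clock: 15.12
tool_pos: [0.4909, 0.1333, 0.1049]
eef_rot: [0.17, 0.986, 0.001, 0.002]
contact_force: [-0.6, -0.1, 0.5]
opening: 0.009
finger_force: 0.0
clock: 15.45
tool_pos: [0.5179, 0.1226, 0.1042]
eef_rot: [0.169, 0.986, 0.0, 0.0]
contact_force: [-0.4, -0.1, 1.2]
opening: 0.009
finger_force: 0.6
```

```bash
python3 -m pendant '[[-0.2,0,0,0,0,0],[-0.2,0,0,0,0,0],[-0.15,0,0,0,0,0],[0,0,0,0,0,0]]'
python3 -m pendant '[[-0.1,0,0,0,0,0],[-0.1,0,0,0,0,0],[0,0,0,0,0,0]]'
python3 -m pendant '[[-0.06,0,0,0,0,0],[0,0,0,0,0,0]]'
```

```text
clock: 15.78
tool_pos: [0.5307, 0.1179, 0.1035]
eef_rot: [0.169, 0.986, 0.0, 0.0]
contact_force: [1.0, -1.2, -0.4]
opening: 0.006
finger_force: 0.0
clock: 16.03
tool_pos: [0.5346, 0.1165, 0.1036]
eef_rot: [0.169, 0.986, -0.0, -0.0]
contact_force: [-0.8, -0.1, -1.1]
opening: 0.002
finger_force: 0.2
clock: 16.2
tool_pos: [0.5358, 0.1161, 0.1036]
eef_rot: [0.169, 0.986, -0.0, -0.0]
contact_force: [0.0, -0.3, -0.6]
opening: 0.011
finger_force: 0.4
```

```bash
python3 -m pendant '[[-0.08,0,0,0,0,0],[0,0,0,0,0,0],[0,0,0,0,0,0]]'|grep -E 'pos|contact'
python3 -m pendant '[[-0.08,0,0,0,0,0],[0,0,0,0,0,0],[0,0,0,0,0,0]]'|grep -E 'pos|contact'
python3 - <<'E'
from h import *
for n in("scene","side"):
    p,d=optics.snapshot(n); np.savez(f"pics/{n}6.npz",p=p,d=d); cv2.imwrite(f"pics/{n}6.png",p)
p,q=cv2.imread("pics/scene6.png"),cv2.imread("pics/side6.png")
f=lambda a:cv2.resize(a,(400,400),interpolation=cv2.INTER_CUBIC)
cv2.imwrite("pics/c6.png",np.hstack([f(p[180:280,310:410]),f(q[230:330,300:400])]))
E
```

```text
tool_pos: [0.537, 0.1158, 0.1036]
contact_force: [-2.7, 0.8, -0.6]
tool_pos: [0.5372, 0.1157, 0.1035]
contact_force: [-7.7, 2.2, 2.2]
```

View pics/c6.png

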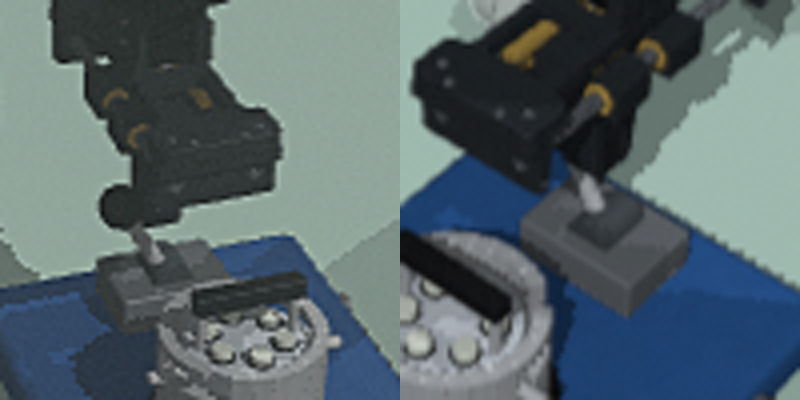

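The lever has swung over, with the ball beyond the fingers at crop (120,205). Force rose to 8 N with no further motion, so it is on the end stop. I'll back off, rise and measure.

```bash
python3 -m pendant '[[0.4,0,0,0,0,0],[0.6,0,0,0,0,0],[0,0,-0.9,0,0,0],[0,0,-0.9,0,0,0],[0,0,-0.9,0,0,0]]'|grep -E 'pos|contact'
python3 -m pendant '[[0.9,0,-0.4,0,0,0],[0.9,0,-0.4,0,0,0],[0.9,0,0,0,0,0],[0,0,0,0,0,0],[0,0,0,0,0,0]]'|grep -E 'clock|pos|contact'
python3 - <<'E'
from h import *
o=[];pp=[]
for n,(x,y) in(("scene",(310,190)),("side",(270,220))):
    p,d=optics.snapshot(n); np.savez(f"pics/{n}7.npz",p=p,d=d); C=cam(n); P=cloud(C,d)
    m=((p.max(2)<50)&(P[...,2]>.1)&(P[...,2]<.14)&(np.hypot(P[...,0]-.557,P[...,1]-.109)<.035)).astype(np.uint8)
    k,l,st,ce=cv2.connectedComponentsWithStats(m); i=1+np.argmax(st[1:,4]); print(n,st[i],ce[i]); pp.append(ray(C,ce[i]))
    o.append(cv2.resize(p[y:y+130,x:x+130],(400,400),interpolation=cv2.INTER_CUBIC))
cv2.imwrite("pics/c7.png",np.hstack(o))
b,e=tri(*pp); d=b-np.r_[.5678,.2283,0]; a=np.radians(-19)
print("ball",b,e,"shaker xy",d[0]*np.cos(a)+d[1]*np.sin(a),-d[0]*np.sin(a)+d[1]*np.cos(a))
E
```

```text
tool_pos: [0.5168, 0.1232, 0.1722]
contact_force: [-0.1, 0.1, -0.7]
clock: 17.63
tool_pos: [0.4529, 0.146, 0.1919]
contact_force: [0.5, -0.0, 0.6]
scene [335 227  10  10  30] [338.5 232.4]
side [335 255  12  13 116] [340.1637931  260.78448276]
ball [0.55750082 0.10678424 0.11080333] 0.0023040884310500933 shaker xy 0.02982359696005612 -0.11824849119432856
```

View pics/c7.png

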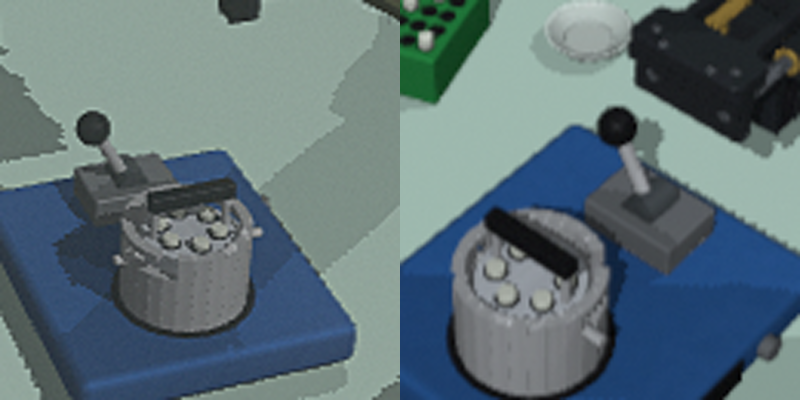

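The lever leans fully to the far side, with its ball at shaker x = +30 mm against about 29 mm expected. The insert is still locked and the robot is clear, so I'm handing in.

```bash
python3 -c "
from plant import r
print(r.finish_job())"
```

```text
the job is handed in; nothing more can be done
None
```

The lugged insert is locked in the collar notches, the lever was then swung to its far end stop, and the job was handed in after about 18 s of robot time with no verdict returned.

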